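# Nest the green mixing cup in its pot

## Robot

A 6-joint arm with a two-finger parallel gripper is mounted at the origin on a cart in front of the work surface, level with it; the furniture and walls round the work are solid. World frame = base frame: x ahead of the robot, y to its left, z up, the work surface at z = 0. Lengths are in m, angles in degrees, forces in N, time in s.
With the tool pointing down it reaches from about 0.425 to 0.95 m from the base axis. Payload 3.5 kg.
Tool frame: the origin (TCP) lies between the finger pads; the fingertips stand 8 mm ahead of it and the grasp point (between the pads) lies 11 mm behind it; z points along the fingers, y is the direction in which the jaws open and shut (so a half turn about z gives the same grasp; the last joint's range is limited). The gripper opens to 85 mm and grips with 20 to 120 N. Pads are 22 mm wide; open, the fingers measure 114 mm over their backs; the gripper's body (76 mm by 85 mm) begins 54 mm behind the grasp point. The pads swing forward as they close: fully open they stand 13 mm farther back than shut.
Start: joints at [56.837, 16.404, 90.338, -0, 73.258, -8.594], TCP at [0.281, 0.614, 0.239] pointing down, gripper open.
Joint ranges: [-158.93, 158.93], [-51.34, 127.21], [12.03, 142.37], [-87.48, 267.48], [13.55, 161.25], [-162.69, 162.69]. Speed limits (degrees/s): [159.86, 159.86, 180, 180, 180, 180].

## Interface

Orientations are given as a 3x3 rotation matrix whose columns are the frame's x, y, z axes.
In Python, from station import state, cams, job_done, models gives the robot as it stands.
- The arm moves only by the tool step_arm, never from a script. Its argument "steps" is one flat list of numbers, 5 for each row, row after row: the opening, from 0 (shut) to 1 (fully open), then the shift along the tool's x, y, z each as a share of 500 mm, from -1 to 1, then the turn about the tool's z as a share of pi/4 rad, from -1 to 1. In form: [hand, tx, ty, tz, turn, hand, tx, ty, tz, turn, ...]. A call has 1 to 20 rows; each row is the pose to reach, as a shift and turn from the pose measured when the call began, along the tool's axes at that moment; what a row does not reach only later rows make up. A row lasts 1/8 s, in which the tool goes at most 62.5 mm and 10.7 degrees, less where a joint would pass 70% of its speed; a pose out of reach is approached as far as the arm can. A call with a number of a shift or a turn outside -1 to 1 is refused whole. A call with a gripper value outside its range is refused whole. The fingers move at their own pace and stop on an object; the grip force is fixed at half the most. Time passes only in rows, so rows that repeat a pose let the fingers close. It gives the time, the measured TCP pose, the force and the opening at its end, in the units of the state.
- state(): the state, without advancing time (a new reading comes with each control period).
- cams.capture(name): name is "side" or "top"; returns a dict with "img" (480x640x3 uint8, red, green, blue), "mtx" (3x3 intrinsics, pixels), "rvec" (rotation vector, rad) and "tvec" (3), from world to camera coordinates, as OpenCV has them. Camera axes: x right, y down, z forward; pixel columns grow to the right and rows downward; lengths in m; the calibration is good to about 2 mm. A picture is of the moment at which its call begins. There is no depth.
- job_done(): hands the job in, once; it reports no verdict.
Trained networks look in the newest picture that a camera, given by its name, has taken for a name from the list of things; names that differ only in an ending like _2 or _b are one class to them, and where a whole thing is asked for, a point or a joint stands for the part that bears it (a point fixed in the world has none). Each returns a list of dicts, best first, with "conf" (0 to 1); they miss things now and then, are a little off and sometimes report something else, mostly with a low value. They report only what shows in the picture. A call takes as long as a camera call. They do not tell look-alikes from the thing itself.
- models.boxes_of(camera, label): "rect" ([left, top, right, bottom] in pixels, round what is visible of it).
The state is a dict: "clock": time; "joints": joint angles; "qvel": joint speeds; "joint_torque": joint torques, N m; "position": TCP position; "ee_rot": TCP orientation; "ft_force": force on the tool from outside, world axes, zero at the start; "moment": the same for the moment, N m; "width": finger opening in m.
Only numpy, scipy, OpenCV 4.12 (cv2) and the standard library are available. Lean on these libraries where they do the work, as an engineer would, in place of code of your own. Each camera call takes 0.05 s, during which the arm holds its last target.

## Task

Put the clean green mixing set away: stand the small green cup upright inside the large green pot, pushed fully home so that its bottom rests on the pot's floor, and leave the pot standing upright on the bench. The white cup and the white pot are still in use: leave them standing where they are.

Things in the scene. Friction and masses are not known exactly. Their poses are not given: they have to be found in the camera images.
- small_green: small green mixing cup, tall and slim, open-topped, upright, loose, about 0.08 kg. 95 mm high: outside 32 mm across the bottom, tapering to 50 mm at 60 mm height, then a step to a straight collar 56 mm across from 63 mm up to the rim (grip it there from above). Wall 3 mm, bottom 4 mm. Origin: centre of its underside; z up through the mouth.
- large_green: large green pot, short and wide, open-topped, upright, loose, about 0.25 kg. 57 mm high: outside 44 mm across the bottom, 59 mm at 50 mm height, rim 63 mm. Mouth 56 mm wide inside, inner floor 38 mm wide, 5 mm above the underside. The cup fully home has 2 to 3 mm play all round and its collar stands above the pot's rim. Origin: centre of its underside; z up.
- small_white: bystander: small white cup of the same shape and size as the small green one, standing loose on the bench. Origin: centre of its underside; z up.
- large_white: bystander: large white pot of the same shape and size as the large green one, standing loose on the bench. Origin: centre of its underside; z up.
Not all that is in view belongs to the job. Leave any blue look-alike of the small_green alone. What is shaped like the large_green but red is not meant.

How it is judged:
By the outcome, as a careful person would: the job done as asked, in the order asked, and still so for the second after the job is handed in, with the robot touching nothing.
It also fails if it takes over 40 s, if anything falls off the work surface, if the arm or the gripper's body presses on something with over 40 N, if the wrist force passes 120 N, or if a joint passes its speed limit or range.

## Working session

There is one attempt and no reset: what is moved stays moved. The work goes in short steps, Python scripts to look and compute and a tool call to move; the robot and the scene stay as the last step left them, time stands still between calls to the robot, and variables do not carry over. Pictures are saved under pics/ and viewed, and the job is handed in when it is done.

Besides the shell and the picture viewer there is one more tool, called after "Emit:" by a JSON object that holds its "api" and its "payload", one argument or row to a line. step_arm: Moves the arm, as the interface text tells. Shift numbers are shares of 500 mm and turn numbers shares of pi/4 rad, none past 1 either way. Its arguments: {"type":"object","properties":{"steps":{"type":"array","items":{"type":"number"}}},"required":["steps"]}

```bash
mkdir -p pics
python3 - <<'E'
from station import state,cams,models
import cv2,json
s=state();print(s)
for c in("side","top"):
    d=cams.capture(c);cv2.imwrite(f"pics/{c}0.png",d["img"][:,:,::-1]);print(c,d["mtx"],d["rvec"],d["tvec"])
    for n in("small_green","large_green","small_white","large_white"):
        print(n,[( [round(v) for v in r["rect"]],round(r["conf"],2)) for r in models.boxes_of(c,n)])
E
```

```text
{'clock': 0.0, 'joints': array([ 5.68393738e+01,  1.64553454e+01,  9.04225879e+01,  9.43641894e-04,
        7.32573429e+01, -8.59413514e+00]), 'qvel': array([ 0.02003951,  0.02620114, -0.02219036,  0.08083798,  0.07704561,
        0.04092583]), 'joint_torque': array([-3.99178534e-04, -4.06000972e+01, -2.92619634e+01, -2.02844212e-04,
        5.87258226e-03,  9.83607521e-06]), 'position': array([0.28024839, 0.61337911, 0.23792706]), 'ee_rot': array([[-9.09477191e-01,  4.15751773e-01, -1.30464860e-03],
       [ 4.15753657e-01,  9.09475137e-01, -1.96787213e-03],
       [ 3.68399138e-04, -2.33214725e-03, -9.99997213e-01]]), 'ft_force': array([-0.09568763,  0.47923168, -0.07141001]), 'moment': array([-0.08172114,  0.00108673,  0.03464972]), 'width': 0.08555905181498252}
side [[459.44553505   0.         324.51543427]
 [  0.         459.44553505 238.72768335]
 [  0.           0.           1.        ]] [ 1.93629595 -0.40092959  0.30346409] [-0.54647117  0.10432737  1.01832894]
small_green [([399, 286, 430, 342], 0.96), ([374, 259, 405, 312], 0.75)]
large_green [([296, 200, 311, 224], 0.82), ([273, 191, 289, 214], 0.71)]
small_white [([290, 199, 313, 223], 0.67), ([307, 234, 333, 278], 0.66)]
large_white [([312, 226, 337, 237], 0.75)]
top [[489.24921765   0.         324.96465959]
 [  0.         489.24921765 232.94396888]
 [  0.           0.           1.        ]] [ 2.13563201 -2.17180231  0.14100617] [-0.05414622  0.56565349  1.13033504]
small_green [([428, 203, 457, 230], 0.95), ([471, 208, 504, 233], 0.59)]
large_green [([190, 194, 216, 220], 0.61), ([145, 212, 174, 238], 0.6)]
small_white [([348, 236, 372, 262], 0.68)]
large_white [([286, 204, 313, 229], 0.62), ([350, 235, 374, 260], 0.37)]
```

View pics/side0.png

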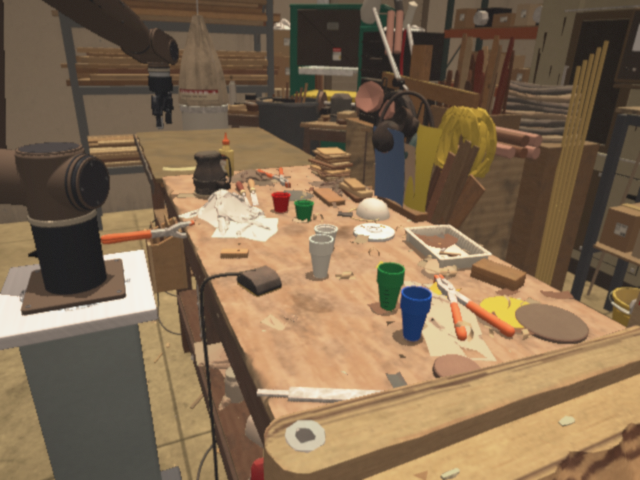

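View pics/top0.png

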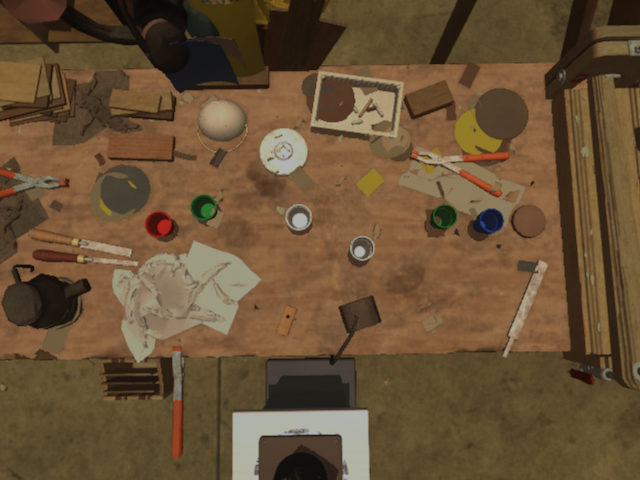

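The top view shows the green cup at (443,216) with the blue look-alike at (489,221). The green pot is at (204,207), the red look-alike at (159,224), the white pot at (298,217) and the white cup at (361,249). In the side view the green cup is at (390,286), blue at (415,313), the green pot at (303,210) and red at (281,202).

I choose the green cup and the green pot. Next I'll crop to check and fit positions.

```bash
cat > h.py <<'E'
from station import state,cams,models
import cv2,numpy as np
from scipy.optimize import minimize
P={'cup':[(0,.016),(.06,.025),(.063,.028),(.095,.028)],'pot':[(0,.022),(.05,.0295),(.05,.0315),(.057,.0315)]}
t=np.linspace(0,2*np.pi,60)
def proj(d,p): return cv2.projectPoints(np.asarray(p,float).reshape(-1,3),d['rvec'],d['tvec'],d['mtx'],None)[0].reshape(-1,2)
def sil(d,kind,x,y,z=0,S=8,roi=None):
    l,tp,r,b=roi;m=np.zeros(((b-tp)*S,(r-l)*S),np.uint8)
    pr=P[kind]
    for (h0,r0),(h1,r1) in zip(pr[:-1],pr[1:]):
        pts=np.vstack([np.c_[x+q*np.cos(t),y+q*np.sin(t),0*t+z+h] for h,q in((h0,r0),(h1,r1))])
        uv=(proj(d,pts)-[l,tp]+.5)*S
        cv2.fillConvexPoly(m,cv2.convexHull(uv.astype(np.float32)).round().astype(np.int32),1)
    return cv2.resize(m.astype(np.float32),(r-l,b-tp),interpolation=cv2.INTER_AREA)
def gmask(d,roi):
    l,tp,r,b=roi;i=d['img'][tp:b,l:r].astype(int)
    return ((i[...,1]>i[...,0]*1.35+5)&(i[...,1]>i[...,2]*1.25+3)).astype(np.float32)
def ground(d,uv,z):
    R=cv2.Rodrigues(d['rvec'])[0];c=-R.T@d['tvec'].reshape(3)
    v=R.T@np.linalg.inv(d['mtx'])@[*uv,1];return c+v*(z-c[2])/v[2]
def fit(ds,kind,rois,x0,z=0,free=False):
    ms=[gmask(d,r) for d,r in zip(ds,rois)]
    f=lambda p:sum(np.abs(sil(d,kind,p[0],p[1],p[2] if free else z,roi=r)-m).sum()/m.sum() for d,r,m in zip(ds,rois,ms))
    p0=[*x0]+([z] if free else [])
    sim=np.array([p0]+[np.array(p0)+.012*np.eye(len(p0))[i] for i in range(len(p0))])
    o=minimize(f,p0,method='Nelder-Mead',options=dict(initial_simplex=sim,xatol=1e-4,fatol=1e-4));return o.x,o.fun,[int(m.sum()) for m in ms]
E
python3 - <<'E'
from h import *
s=cams.capture('side');T=cams.capture('top')
for kind,rs,rt,c in(('cup',(365,250,412,320),(420,193,470,240),(443,216)),('pot',(290,192,318,228),(184,186,226,228),(204,207))):
    x0=ground(T,c,.06)[:2];print(kind,x0.round(4))
    for nm,ds,ro in(('both',[s,T],[rs,rt]),('top',[T],[rt]),('side',[s],[rs])):
        print(nm,fit(ds,kind,ro,x0))
    print('free',fit([s,T],kind,[rs,rt],x0,free=True))
for c,k in(((489,221),'blue'),((159,224),'red'),((298,217),'wpot'),((361,249),'wcup')): print(k,ground(T,c,.075)[:2].round(3))
a=[cv2.resize(d['img'][r[1]:r[3],r[0]:r[2],::-1],(390,290),interpolation=cv2.INTER_NEAREST) for d,r in((s,(365,250,435,345)),(T,(420,190,520,240)),(s,(265,185,340,240)),(T,(140,180,230,245)))]
cv2.imwrite('pics/crop.png',np.vstack([np.hstack(a[:2]),np.hstack(a[2:])]))
E
```

```text
cup [ 0.5971 -0.3415]
both (array([ 0.59298712, -0.33684241]), np.float64(1.046654224395752), [931, 311])
top (array([ 0.59247371, -0.33653256]), np.float64(0.84375), [311])
side (array([ 0.5956503 , -0.33096785]), np.float64(0.18796992301940918), [931])
free (array([ 0.59332336, -0.33764538, -0.00358071]), np.float64(1.037074089050293), [931, 311])
pot [0.6281 0.2203]
both (array([0.62911402, 0.22416413]), np.float64(0.8706479072570801), [265, 407])
top (array([0.62941123, 0.22406701]), np.float64(0.4659474790096283), [407])
side (array([0.63360418, 0.23596302]), np.float64(0.3826061189174652), [265])
free (array([ 0.62985412,  0.22494032, -0.00317769]), np.float64(0.8617303371429443), [265, 407])
blue [ 0.581 -0.444]
red [0.587 0.32 ]
wpot [ 0.598 -0.002]
wcup [ 0.521 -0.146]
```

View pics/crop.png

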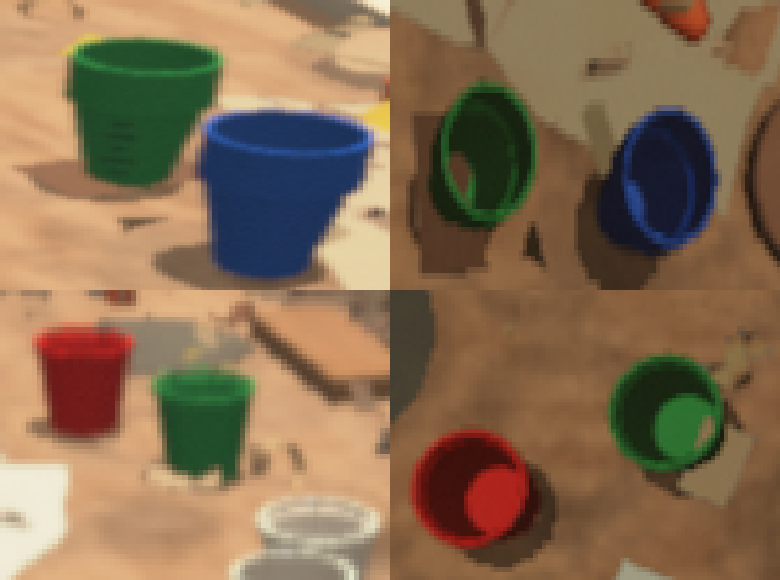

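```bash
cat >> h.py <<'E'
def gmask(d,roi):
    l,tp,r,b=roi;i=d['img'][tp:b,l:r].astype(int)
    m=((i[...,1]>i[...,0]+4)&(i[...,1]>i[...,2]+2)&(i[...,1]>i[...,0]*1.15)).astype(np.uint8)
    cs=cv2.findContours(m,cv2.RETR_EXTERNAL,cv2.CHAIN_APPROX_NONE)[0];c=max(cs,key=cv2.contourArea)
    o=np.zeros_like(m);cv2.drawContours(o,[c],-1,1,-1);return o.astype(np.float32)
E
python3 - <<'E'
from h import *
s=cams.capture('side');T=cams.capture('top')
out=[]
for kind,rs,rt,c in(('cup',(365,250,406,320),(420,193,470,240),(443,216)),('pot',(290,192,318,228),(184,186,226,228),(204,207))):
    x0=ground(T,c,.06)[:2]
    for nm,ds,ro in(('both',[s,T],[rs,rt]),('top',[T],[rt]),('side',[s],[rs])):
        p=fit(ds,kind,ro,x0);print(kind,nm,p[0].round(4),round(float(p[1]),3),p[2])
        if nm=='both': b=p[0]
    print('free',fit([s,T],kind,[rs,rt],x0,free=True)[0].round(4))
    for d,r in((s,rs),(T,rt)):
        l,tp,rr,bb=r;im=cv2.resize(d['img'][tp:bb,l:rr,::-1],None,fx=8,fy=8,interpolation=cv2.INTER_NEAREST)
        for q,col in((gmask(d,r),(0,0,255)),(sil(d,kind,*b,roi=r),(255,255,255))):
            q=cv2.resize((q>.5).astype(np.uint8),None,fx=8,fy=8,interpolation=cv2.INTER_NEAREST)
            cv2.drawContours(im,cv2.findContours(q,0,2)[0],-1,col,1)
        out.append(cv2.resize(im,None,fx=280/im.shape[0],fy=280/im.shape[0]))
w=[np.hstack(out[:2]),np.hstack(out[2:])];W=max(a.shape[1] for a in w)
cv2.imwrite('pics/fit.png',np.vstack([cv2.copyMakeBorder(a,0,0,0,W-a.shape[1],0) for a in w]))
E
```

```text
cup both [ 0.5932 -0.3374] 0.251 [964, 528]
cup top [ 0.5935 -0.3375] 0.089 [528]
cup side [ 0.5955 -0.3319] 0.15 [964]
free [ 0.5929 -0.3373  0.0008]
pot both [0.6294 0.2242] 0.339 [293, 563]
pot top [0.6298 0.2244] 0.066 [563]
pot side [0.6323 0.2337] 0.257 [293]
free [0.6294 0.2243 0.0008]
```

View pics/fit.png

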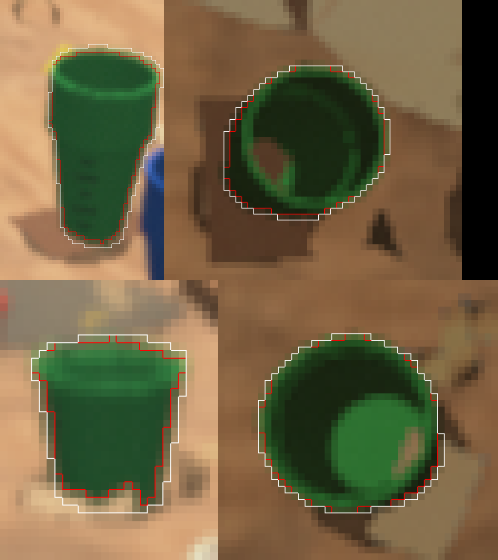

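```bash
cat >> h.py <<'E'
def go(x,y,z,yawY=None):
    s=state();R=s['ee_rot'];v=R.T@(np.array([x,y,z])-s['position'])/.5
    yaw=np.degrees(np.arctan2(R[1,1],R[0,1]))
    tr=0 if yawY is None else ((yaw-yawY+90)%180-90)/45
    print('t',round(s['clock'],2),'pos',s['position'].round(4),'yawY',yaw.round(2),'w',round(s['width'],4),'F',s['ft_force'].round(1),'shares',v.round(4),'turn',round(tr,3))
E
python3 -c "
from h import *
go(.5,.14,.24,-6.4);go(.5934,-.3375,.2,-6.4)"
```

```text
t 0.7 pos [0.2806 0.6139 0.2394] yawY 65.44 w 0.0854 F [-0.2  0.2  0.3] shares [-0.7931 -0.6796 -0.0012] turn 1.596
t 0.7 pos [0.2806 0.6139 0.2394] yawY 65.44 w 0.0854 F [-0.2  0.2  0.3] shares [-1.36   -1.4705  0.0787] turn 1.596
```

Emit:
{"api": "step_arm", "payload": {
  "steps": [1, -0.06, -0.05, 0, 0.1, 1, -0.13, -0.11, 0, 0.2, 1, -0.2, -0.17, 0, 0.3, 1, -0.27, -0.23, 0, 0.4, 1, -0.34, -0.29, 0, 0.5, 1, -0.41, -0.35, 0, 0.6, 1, -0.48, -0.41, 0, 0.7, 1, -0.55, -0.47, 0, 0.8, 1, -0.62, -0.53, 0, 0.9, 1, -0.69, -0.59, 0, 1, 1, -0.75, -0.64, 0, 1, 1, -0.79, -0.68, 0, 1]
}}

```text
clock: 2.2
position: [0.4992, 0.1388, 0.2396]
ee_rot: [[-0.348, 0.938, 0.001], [0.938, 0.348, 0.0], [-0.0, 0.001, -1.0]]
ft_force: [0.1, 1.3, 0.3]
width: 0.0851
```

```bash
python3 -c "
from h import *
go(.5934,-.3375,.2,-6.4)"
```

```text
t 2.2 pos [0.4992 0.1388 0.2396] yawY 20.36 w 0.0851 F [0.1 1.3 0.3] shares [-0.9587 -0.1548  0.0794] turn 0.595
```

Emit:
{"api": "step_arm", "payload": {
  "steps": [1, -0.08, -0.013, 0, 0.06, 1, -0.16, -0.026, 0, 0.12, 1, -0.24, -0.039, 0, 0.18, 1, -0.32, -0.052, 0, 0.24, 1, -0.4, -0.065, 0, 0.3, 1, -0.48, -0.078, 0, 0.36, 1, -0.56, -0.09, 0, 0.42, 1, -0.64, -0.104, 0, 0.48, 1, -0.72, -0.117, 0.02, 0.54, 1, -0.8, -0.13, 0.04, 0.595, 1, -0.88, -0.142, 0.06, 0.595, 1, -0.94, -0.152, 0.079, 0.595, 1, -0.959, -0.155, 0.079, 0.595, 1, -0.959, -0.155, 0.079, 0.595]
}}

```text
clock: 3.95
position: [0.5934, -0.3377, 0.2005]
ee_rot: [[0.112, 0.994, 0.001], [0.994, -0.112, 0.0], [0.0, 0.001, -1.0]]
ft_force: [0.1, 0.2, 1.2]
width: 0.0854
```

Run:
```python
from h import *
go(.5934,-.3375,.07,-6.4)
s=cams.capture('side');T=cams.capture('top')
cv2.imwrite('pics/a.png',np.hstack([cv2.resize(d['img'][r[1]:r[3],r[0]:r[2],::-1],(390,400),interpolation=cv2.INTER_CUBIC) for d,r in((s,(330,180,460,340)),(T,(390,160,520,290)))]))
```

```text
t 3.95 pos [ 0.5934 -0.3377  0.2005] yawY -6.45 w 0.0854 F [0.1 0.2 1.2] shares [ 0.0003 -0.0003  0.261 ] turn -0.001
```

View pics/a.png

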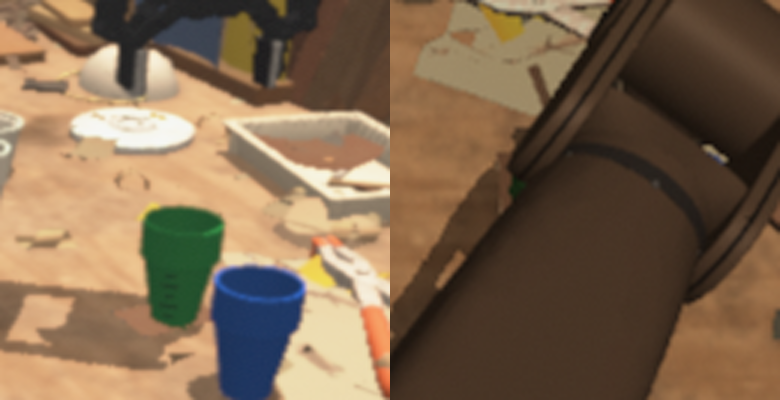

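The side view shows the open fingers above the green cup, straddling it, with blue clear. Going down.

Emit:
{"api": "step_arm", "payload": {
  "steps": [1, 0, 0, 0.03, 0, 1, 0, 0, 0.07, 0, 1, 0, 0, 0.11, 0, 1, 0, 0, 0.15, 0, 1, 0, 0, 0.19, 0, 1, 0, 0, 0.22, 0, 1, 0, 0, 0.245, 0, 1, 0, 0, 0.261, 0, 1, 0, 0, 0.261, 0]
}}

```text
clock: 5.18
position: [0.5936, -0.3366, 0.0699]
ee_rot: [[0.111, 0.994, 0.001], [0.994, -0.111, 0.001], [0.001, 0.001, -1.0]]
ft_force: [0.6, -0.0, 0.4]
width: 0.0854
```

Run:
```python
from h import *
go(.5934,-.3375,.07,-6.4)
s=cams.capture('side')
cv2.imwrite('pics/b.png',cv2.resize(s['img'][200:340,330:470,::-1],(560,560),interpolation=cv2.INTER_CUBIC))
```

```text
t 5.17 pos [ 0.5936 -0.3366  0.0699] yawY -6.37 w 0.0854 F [ 0.6 -0.   0.4] shares [-0.0019 -0.0002 -0.0003] turn 0.001
```

View pics/b.png

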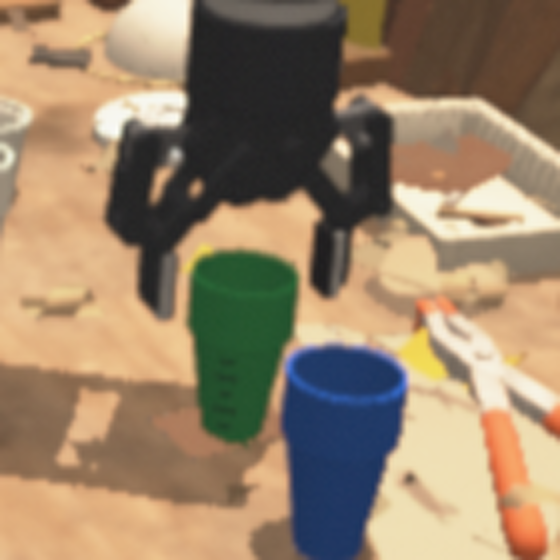

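Fingers are either side of the collar. Closing.

Emit:
{"api": "step_arm", "payload": {
  "steps": [0.4, 0, 0, 0, 0, 0.2, 0, 0, 0, 0, 0.2, 0, 0, 0, 0, 0.2, 0, 0, 0, 0, 0.2, 0, 0, 0, 0, 0.2, 0, 0, 0, 0, 0.2, 0, 0, 0, 0, 0.2, 0, 0, 0, 0]
}}

```text
clock: 6.22
position: [0.5946, -0.3375, 0.0722]
ee_rot: [[0.111, 0.994, 0.003], [0.994, -0.111, -0.002], [-0.001, 0.004, -1.0]]
ft_force: [-1.3, 0.2, 5.8]
width: 0.0551
```

Run:
```python
from h import *
go(.5934,-.3375,.2,-6.4)
s=cams.capture('side')
cv2.imwrite('pics/c.png',cv2.resize(s['img'][200:340,330:470,::-1],(560,560),interpolation=cv2.INTER_CUBIC))
```

```text
t 6.22 pos [ 0.5946 -0.3375  0.0722] yawY -6.37 w 0.0551 F [-1.3  0.2  5.8] shares [-0.0007 -0.0015 -0.2557] turn 0.001
```

View pics/c.png

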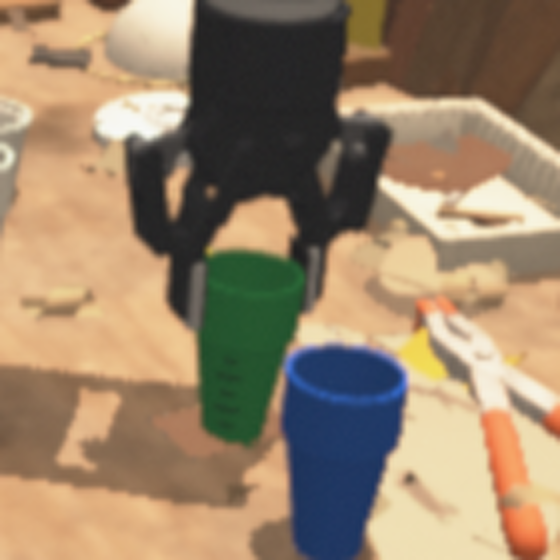

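Emit:
{"api": "step_arm", "payload": {
  "steps": [0.2, 0, 0, -0.02, 0, 0.2, 0, 0, -0.05, 0, 0.2, 0, 0, -0.09, 0, 0.2, 0, 0, -0.14, 0, 0.2, 0, 0, -0.19, 0, 0.2, 0, 0, -0.23, 0, 0.2, 0, 0, -0.256, 0, 0.2, 0, 0, -0.256, 0]
}}

```text
clock: 7.28
position: [0.5947, -0.3376, 0.2017]
ee_rot: [[0.111, 0.994, 0.005], [0.994, -0.111, -0.003], [-0.003, 0.006, -1.0]]
ft_force: [-0.3, 0.2, -0.4]
width: 0.055
```

Run:
```python
from h import *
go(.6295,.2243,.24,-6.4)
s=cams.capture('side')
cv2.imwrite('pics/d.png',cv2.resize(s['img'][140:280,330:470,::-1],(560,560),interpolation=cv2.INTER_CUBIC))
```

```text
t 7.28 pos [ 0.5947 -0.3376  0.2017] yawY -6.37 w 0.055 F [-0.3  0.2 -0.4] shares [ 1.1243 -0.055  -0.08  ] turn 0.001
```

View pics/d.png

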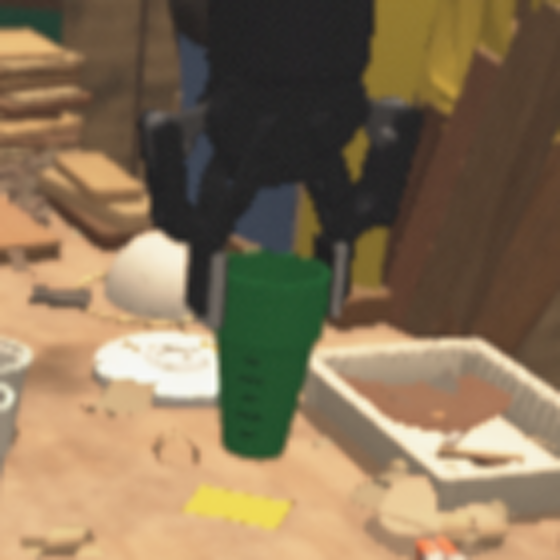

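Emit:
{"api": "step_arm", "payload": {
  "steps": [0.2, 0.03, 0, -0.02, 0, 0.2, 0.08, 0, -0.05, 0, 0.2, 0.14, 0, -0.08, 0, 0.2, 0.21, -0.01, -0.08, 0, 0.2, 0.28, -0.01, -0.08, 0, 0.2, 0.35, -0.015, -0.08, 0, 0.2, 0.42, -0.02, -0.08, 0, 0.2, 0.49, -0.02, -0.08, 0, 0.2, 0.56, -0.025, -0.08, 0, 0.2, 0.63, -0.03, -0.08, 0, 0.2, 0.7, -0.03, -0.08, 0, 0.2, 0.77, -0.035, -0.08, 0, 0.2, 0.84, -0.04, -0.08, 0, 0.2, 0.9, -0.04, -0.08, 0, 0.2, 0.94, -0.045, -0.08, 0, 0.2, 0.96, -0.045, -0.08, 0, 0.2, 0.96, -0.045, -0.08, 0]
}}

```text
clock: 9.45
position: [0.6247, 0.1428, 0.2396]
ee_rot: [[0.11, 0.994, 0.004], [0.994, -0.11, -0.002], [-0.002, 0.004, -1.0]]
ft_force: [0.1, -0.6, -0.9]
width: 0.0551
```

```bash
python3 -c "
from h import *
go(.6295,.2243,.2,-6.4)"
```

```text
t 9.45 pos [0.6247 0.1428 0.2396] yawY -6.32 w 0.0551 F [ 0.1 -0.6 -0.9] shares [ 0.1631 -0.0088  0.0788] turn 0.002
```

Emit:
{"api": "step_arm", "payload": {
  "steps": [0.2, 0.04, -0.002, 0.02, 0, 0.2, 0.09, -0.005, 0.04, 0, 0.2, 0.13, -0.007, 0.06, 0, 0.2, 0.155, -0.009, 0.079, 0, 0.2, 0.163, -0.009, 0.079, 0, 0.2, 0.163, -0.009, 0.079, 0]
}}

```text
clock: 10.2
position: [0.6296, 0.2242, 0.2001]
ee_rot: [[0.11, 0.994, 0.004], [0.994, -0.11, -0.002], [-0.002, 0.004, -1.0]]
ft_force: [0.6, 0.3, -0.3]
width: 0.055
```

Run:
```python
from h import *
go(.6295,.2243,.14,-6.4)
s=cams.capture('side');T=cams.capture('top')
# predicted axis of cup and pot in side view
for d in(s,T): print(proj(d,[[.6295,.2243,.128],[.6295,.2243,.223],[.6295,.2243,.057],[.6295,.2243,0]]).round(1))
cv2.imwrite('pics/e.png',np.hstack([cv2.resize(d['img'][r[1]:r[3],r[0]:r[2],::-1],(390,520),interpolation=cv2.INTER_CUBIC) for d,r in((s,(260,130,350,250)),(T,(150,130,270,290)))]))
```

```text
t 10.2 pos [0.6296 0.2242 0.2001] yawY -6.31 w 0.055 F [ 0.6  0.3 -0.3] shares [ 0.0003 -0.0007  0.1202] turn 0.002
[[304.  179.5]
 [304.3 148.5]
 [303.8 201.7]
 [303.7 218.9]]
[[194.6 200.8]
 [182.2 191.6]
 [202.6 206.7]
 [208.3 210.9]]
```

View pics/e.png

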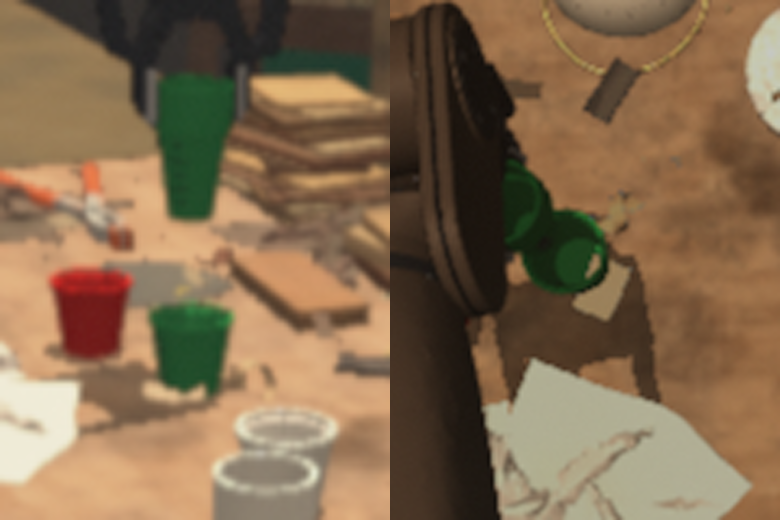

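Cup and pot are aligned in the side view (columns ~304 each). Lowering in stages.

Emit:
{"api": "step_arm", "payload": {
  "steps": [0.2, 0, 0, 0.03, 0, 0.2, 0, 0, 0.06, 0, 0.2, 0, 0, 0.09, 0, 0.2, 0, 0, 0.12, 0, 0.2, 0, 0, 0.14, 0, 0.2, 0, 0, 0.16, 0, 0.2, 0, 0, 0.18, 0, 0.2, 0, 0, 0.2, 0, 0.2, 0, 0, 0.2, 0]
}}

```text
clock: 11.42
position: [0.6296, 0.2235, 0.0993]
ee_rot: [[0.111, 0.994, 0.003], [0.994, -0.111, -0.003], [-0.002, 0.003, -1.0]]
ft_force: [-0.4, 0.2, -1.3]
width: 0.0552
```

Run:
```python
from h import *
go(.6295,.2243,.077,-6.4)
s=cams.capture('side');T=cams.capture('top')
cv2.imwrite('pics/f.png',np.hstack([cv2.resize(d['img'][r[1]:r[3],r[0]:r[2],::-1],(390,520),interpolation=cv2.INTER_CUBIC) for d,r in((s,(260,130,350,250)),(T,(150,130,270,290)))]))
```

```text
t 11.43 pos [0.6296 0.2235 0.0993] yawY -6.35 w 0.0552 F [-0.4  0.2 -1.3] shares [ 0.0018 -0.0005  0.0446] turn 0.001
```

View pics/f.png

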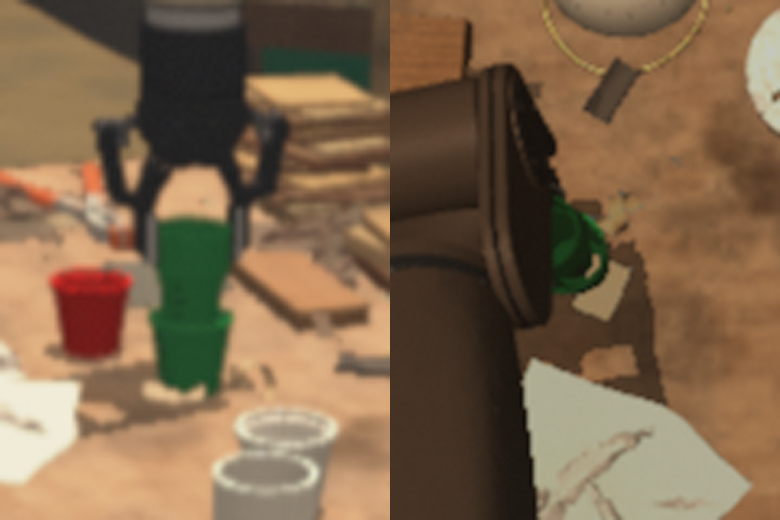

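The cup has entered the mouth with no contact force. Continuing slowly.

Emit:
{"api": "step_arm", "payload": {
  "steps": [0.2, 0.002, 0, 0.01, 0, 0.2, 0.002, 0, 0.02, 0, 0.2, 0.002, 0, 0.027, 0, 0.2, 0.002, 0, 0.034, 0, 0.2, 0.002, 0, 0.04, 0, 0.2, 0.002, 0, 0.04, 0]
}}

```text
clock: 12.28
position: [0.6304, 0.2245, 0.0803]
ee_rot: [[0.111, 0.994, 0.004], [0.994, -0.111, -0.002], [-0.002, 0.005, -1.0]]
ft_force: [0.5, -0.2, -0.4]
width: 0.055
```

Emit:
{"api": "step_arm", "payload": {
  "steps": [0.2, 0, 0, 0.003, 0, 0.2, 0, 0, 0.006, 0, 0.2, 0, 0, 0.009, 0, 0.2, 0, 0, 0.012, 0, 0.2, 0, 0, 0.012, 0]
}}

```text
clock: 12.9
position: [0.6307, 0.2247, 0.0771]
ee_rot: [[0.11, 0.994, 0.004], [0.994, -0.11, -0.002], [-0.002, 0.004, -1.0]]
ft_force: [-5.1, -1.3, 9.5]
width: 0.0552
```

Contact at z 0.0771, as expected for a bottom on the pot floor (0.077). Releasing and rising.

Emit:
{"api": "step_arm", "payload": {
  "steps": [0.75, 0, 0, 0, 0, 1, 0, 0, 0, 0, 1, 0, 0, 0, 0, 1, 0, 0, 0, 0, 1, 0, 0, 0, 0, 1, 0, 0, 0, 0]
}}

```text
clock: 13.65
position: [0.6307, 0.2247, 0.077]
ee_rot: [[0.11, 0.994, 0.004], [0.994, -0.11, -0.002], [-0.002, 0.004, -1.0]]
ft_force: [-0.6, -0.2, -0.2]
width: 0.0859
```

Run:
```python
from h import *
go(.6295,.2243,.25,-6.4)
s=cams.capture('side')
cv2.imwrite('pics/g.png',cv2.resize(s['img'][130:250,260:350,::-1],(450,600),interpolation=cv2.INTER_CUBIC))
```

```text
t 13.65 pos [0.6307 0.2247 0.077 ] yawY -6.34 w 0.0859 F [-0.6 -0.2 -0.2] shares [-0.0017 -0.0009 -0.346 ] turn 0.001
```

View pics/g.png

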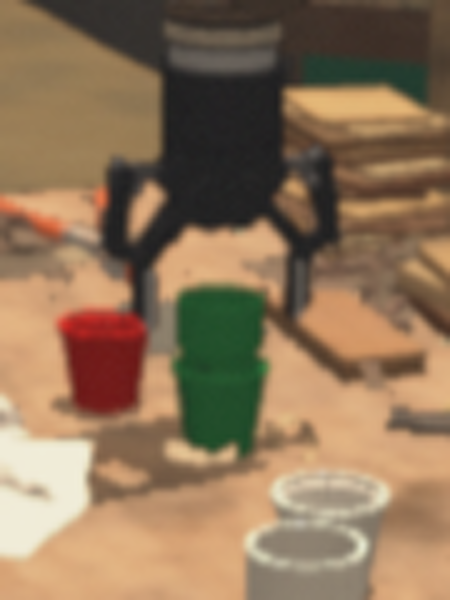

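The cup stands in the pot and the fingers are clear. Rising, then moving aside toward the base so the top camera can see.

Emit:
{"api": "step_arm", "payload": {
  "steps": [1, 0, 0, -0.03, 0, 1, 0, 0, -0.08, 0, 1, 0, 0, -0.14, 0, 1, 0, 0, -0.2, 0, 1, 0, 0, -0.27, 0, 1, 0, 0, -0.34, 0, 1, -0.06, 0, -0.34, 0, 1, -0.13, 0, -0.34, 0, 1, -0.2, 0, -0.34, 0, 1, -0.27, 0, -0.34, 0, 1, -0.34, 0, -0.34, 0, 1, -0.4, 0, -0.34, 0, 1, -0.4, 0, -0.34, 0]
}}

```text
clock: 15.32
position: [0.6081, 0.0246, 0.2488]
ee_rot: [[0.113, 0.994, 0.005], [0.994, -0.113, -0.003], [-0.002, 0.006, -1.0]]
ft_force: [-0.7, 0.2, 0.1]
width: 0.0851
```

Run:
```python
from h import *
go(.6295,.2243,.25,-6.4)
s=cams.capture('side');T=cams.capture('top')
P['nest']=[(0,.022),(.05,.0295),(.05,.0315),(.057,.0315),(.057,.0255),(.065,.0255),(.068,.028),(.1,.028)]
P['cupin']=[(h+.005,r) for h,r in P['cup']]
for nm,ds,ro in(('both',[s,T],[(285,175,322,228),(170,176,236,236)]),('top',[T],[(170,176,236,236)]),('side',[s],[(285,175,322,228)])):
    p=fit(ds,'nest',ro,(.6295,.2243));print(nm,p)
ims=[]
for d,r in((s,(270,160,340,240)),(T,(170,170,240,250))):
    im=cv2.resize(d['img'][r[1]:r[3],r[0]:r[2],::-1],None,fx=5.5,fy=5.5,interpolation=cv2.INTER_CUBIC)
    x,y=(.6295,.2243)
    for h,q in((.1,.028),(.057,.0315)):
        uv=(proj(d,np.c_[x+q*np.cos(t),y+q*np.sin(t),0*t+h])-r[:2]+.5)*5.5
        cv2.polylines(im,[uv.astype(np.int32)],True,(255,255,255),1)
    ims.append(im)
cv2.imwrite('pics/h.png',np.hstack(ims));cv2.imwrite('pics/h2.png',T['img'][:,:,::-1])
```

```text
t 15.32 pos [0.6081 0.0246 0.2488] yawY -6.51 w 0.0851 F [-0.7  0.2  0.1] shares [ 0.4016 -0.0027 -0.0032] turn -0.002
both (array([0.63013684, 0.22746718]), np.float64(0.5960110425949097), [497, 515])
top (array([0.63020226, 0.22565272]), np.float64(0.37815535068511963), [515])
side (array([0.6331968 , 0.23697303]), np.float64(0.19828344881534576), [497])
```

View pics/h.png

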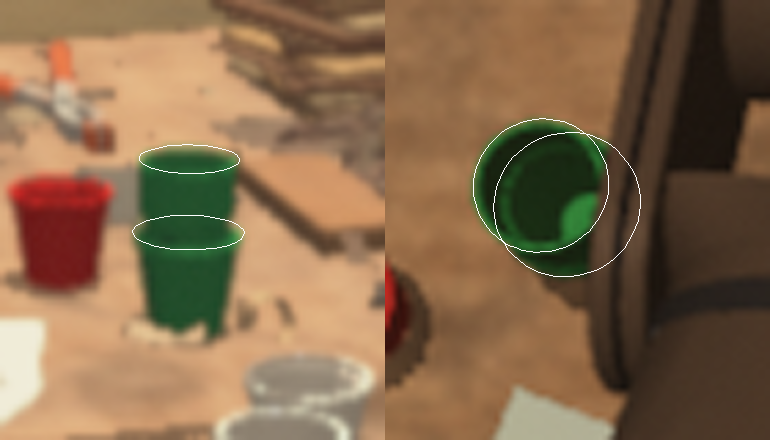

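View pics/h2.png

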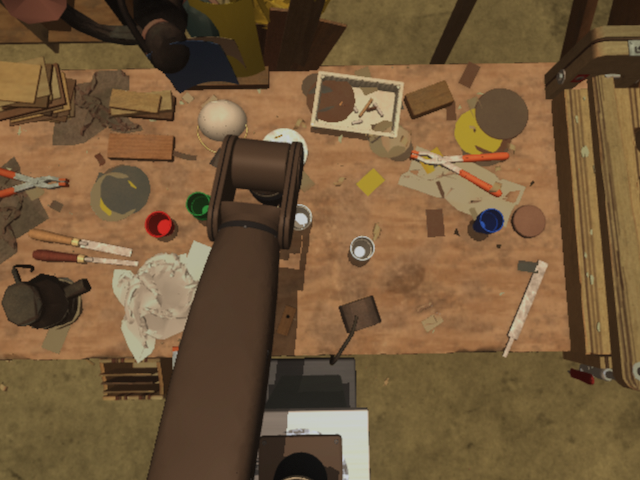

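The drawn rim outlines for "fully home" match both views: side rims at about (304,188) and (304,202), top rim at (199,205). The white cup at (361,249), blue and red are where they were. The white pot is partly behind the arm but still at about (300,217).

```bash
python3 -c "
from station import *
print(job_done())"
```

```text
the job is handed in; nothing more can be done
None
```

The small green cup now stands upright inside the large green pot, resting on its floor, and the job was handed in at about 15.5 s. I gripped the cup by its collar from above, carried it over the white pot and lowered it straight in.

**Seating:** contact came at TCP height 0.0771 m, against 0.077 m expected for the cup's bottom on the pot's floor. The highest force I read was about 11 N.

**Position after release:** the rim outlines predicted for a fully home, upright cup matched both camera views to about a pixel. The gripper was clear of everything, with near-zero force.

**Bystanders:** the white cup, the blue cup and the red pot showed no movement. The white pot looked unmoved too, but the arm partly hid it in the last top view.

**What disagreed:**
- Fits from the side camera alone put y up to 12 mm off the top camera's, because the pot is far away and partly hidden there. I used the top camera's values.
- A small tan patch showed inside both the cup and the pot in the first top view. I could not tell what it was, but the contact height suggests nothing was trapped under the cup.

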